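Comb the markers into a row against the sprung stop

TASK

Take the red-handled rake from its wooden cradle and comb the four scattered markers along the tray until they lie side by side, parallel and close together, across the tray against the blue sprung stop bar; with the rake, squeeze the row against the bar for a moment with a light push of about 7 newtons, never more than 14. Then stand the rake back in its cradle, leaving the row as combed; touch the markers only with the rake, and leave the other things on the desk where they are.

Things in the scene. Friction and masses are not known exactly. Their poses are not given: they have to be found in the camera images.
- tray: Shallow grey open tray fixed to the desk: inside 380 mm (x) by 156 mm (y), floor top 5 mm above the desk, walls 5 mm thick, their top 22 mm above the desk. Origin: centre of its underside. x runs along its length towards the blue stop bar, y across. The markers lie scattered along it, roughly crossways.
- stop_zone (a point): Point fixed to the tray, 130 mm from its origin in x, 14 mm above the desk: MIDDLE of the range in which the stop is set. The blue bar across the tray (152 mm wide, top 22 mm above the desk) has its near face anywhere within 30 mm of here in x, not measured. It is sprung: gives from 2 N on, 1 mm more per 2.4 N, 6 mm at most, then rigid. Axes as the tray.
- rake: The rake: aluminium comb head 144 mm wide (y), 14 mm thick (x), 22 mm high with its nine teeth, and a red upright handle block in the middle, 26 mm (x) by 36 mm (y), from 22 to 70 mm above the underside; 160 g, front and back alike. Origin: centre of the underside of the teeth; z up the handle. It starts standing in the cradle.
- rake_grip (a point): Centre of the rake's red handle at grasping height, 48 mm above the underside of the teeth, on its centre line; axes as the rake.
- cradle_slot (a point): Centre of the slot floor in the fixed wooden cradle (65 x 172 mm), where the underside of the rake stands, 8 mm above the desk. The slot is 21 mm wide (x), 154 mm long (y), 18 mm deep, its walls' top 26 mm above the desk.
- marker_red: Square-barrel marker pen with a white body and a red cap, 120 mm long, 13 x 13 mm, 20 g or so, lying in the tray. Origin: centre of its underside; y runs along its length towards the cap, x across it, z up.
- marker_blue: Square-barrel marker pen with a white body and a blue cap, 120 mm long, 13 x 13 mm, 20 g or so, lying in the tray. Origin: centre of its underside; y runs along its length towards the cap, x across it, z up.
- marker_green: Square-barrel marker pen with a white body and a green cap, 120 mm long, 13 x 13 mm, 20 g or so, lying in the tray. Origin: centre of its underside; y runs along its length towards the cap, x across it, z up.
- marker_orange: Square-barrel marker pen with a white body and an orange cap, 120 mm long, 13 x 13 mm, 20 g or so, lying in the tray. Origin: centre of its underside; y runs along its length towards the cap, x across it, z up.
- mug: Bystander: blue mug, 76 mm wide, 90 mm high; origin at the centre of its underside.
- small_bottle: Bystander: small clear bottle with a red cap, 50 mm wide, 115 mm high; origin under its centre.
- stapler: Bystander: blue and black stapler, 130 x 34 x 46 mm high; origin under its centre.
- eraser: Bystander: white eraser, 45 x 22 x 13 mm; origin under its centre.
- tape_roll: Bystander: yellow roll of tape lying flat, 84 mm wide, 18 mm high; origin under its centre.
- notebook: Bystander: blue notebook lying flat, 105 x 148 x 12 mm; origin under its centre.
Not all that is in view belongs to the job. What is shaped like the rake but turquoise is not meant.

How it is judged (in metres and radians):
On the way, in this order (a step that is already met when the one before it is completed fails the run):
1. the rake is lifted clear out of its cradle (distance between rake and cradle_slot above 0.06 m), for 0.1 s.
2. the markers lie parallel and close together at the stop, and the rake presses the row against the stop with at least 4 N (angle between the y axis of each of marker_red, marker_blue, marker_green, marker_orange and the y axis of tray, either way round below 0.09 rad and x of each of marker_red, marker_blue, marker_green, marker_orange in the frame of tray above 0.035 m and z of each of marker_red, marker_blue, marker_green, marker_orange in the frame of tray below 0.009 m and x of marker_blue in the frame of marker_red between -0.046 and 0.046 m and x of marker_green in the frame of marker_red between -0.046 and 0.046 m and x of marker_orange in the frame of marker_red between -0.046 and 0.046 m and x of marker_green in the frame of marker_blue between -0.046 and 0.046 m and x of marker_orange in the frame of marker_blue between -0.046 and 0.046 m and x of marker_orange in the frame of marker_green between -0.046 and 0.046 m and contact force between any of marker_red, marker_blue, marker_green, marker_orange and tray above 4 N and (contact force between rake and marker_red above 4 N or contact force between rake and marker_blue above 4 N or contact force between rake and marker_green above 4 N or contact force between rake and marker_orange above 4 N)), for 0.3 s.
At the end, for the whole second after the job is handed in: All four markers lie flat and still, within 0.09 rad of square across the tray, no two more than 46 mm apart centre to centre across the row, all over 35 mm past the tray's middle towards the stop; the rake stands still in its slot, within 15 mm of its place and 0.2 rad of upright (angle between the y axis of each of marker_red, marker_blue, marker_green, marker_orange and the y axis of tray, either way round below 0.09 rad and x of each of marker_red, marker_blue, marker_green, marker_orange in the frame of tray above 0.035 m and z of each of marker_red, marker_blue, marker_green, marker_orange in the frame of tray below 0.009 m and x of marker_blue in the frame of marker_red between -0.046 and 0.046 m and x of marker_green in the frame of marker_red between -0.046 and 0.046 m and x of marker_orange in the frame of marker_red between -0.046 and 0.046 m and x of marker_green in the frame of marker_blue between -0.046 and 0.046 m and x of marker_orange in the frame of marker_blue between -0.046 and 0.046 m and x of marker_orange in the frame of marker_green between -0.046 and 0.046 m and linear speed of each of marker_red, marker_blue, marker_green, marker_orange, rake below 0.01 m/s and distance between rake and cradle_slot below 0.015 m and angle between rake's own z axis and vertical below 0.2 rad); the robot touches nothing.
It fails at once if a marker is pressed with more than 14 N, by the rake or against the tray and its stop (contact force between rake and marker_red above 14 N or contact force between rake and marker_blue above 14 N or contact force between rake and marker_green above 14 N or contact force between rake and marker_orange above 14 N or contact force between any of marker_red, marker_blue, marker_green, marker_orange and tray above 14 N).
It fails at once if the rake is pressed on the tray with more than 20 N (contact force between rake and tray above 20 N).
It fails at once if the robot itself touches a marker (contact force between any of the fingers, the arm and marker_red above 0.3 N or contact force between any of the fingers, the arm and marker_blue above 0.3 N or contact force between any of the fingers, the arm and marker_green above 0.3 N or contact force between any of the fingers, the arm and marker_orange above 0.3 N).
It fails at once if a bystander is moved by more than 15 mm (distance of any of mug, small_bottle, stapler, eraser, tape_roll, notebook from where it was at the start of the episode above 0.015 m).
It also fails if it takes over 72 s, if anything falls off the work surface, if the arm or the gripper's body presses on something with over 40 N, if the wrist force passes 120 N, or if a joint passes its speed limit or range.

ROBOT

A 7-joint arm with a two-finger parallel gripper is mounted at the origin on the work surface. World frame = base frame: x ahead of the robot, y to its left, z up, the work surface at z = 0. Lengths are in mm, angles in rad, forces in N, time in s.
With the tool pointing down it reaches from about 400 to 875 mm from the base axis. Payload 4.4 kg.
Tool frame: the origin (TCP) lies on the centre line of the jaws, within the pads' length; the fingertips stand 25 mm ahead of it and the grasp point (between the pads) lies 6 mm ahead of it; x points along the fingers, y is the direction in which the jaws open and shut, and the axes are right-handed (so a half turn about x gives the same grasp; the last joint's range is limited). The gripper opens to 85 mm and grips with 20 to 120 N. Pads are 22 mm wide; open, the fingers measure 114 mm over their backs; the gripper's body (76 mm by 85 mm) begins 54 mm behind the grasp point. The pads swing forward as they close: fully open they stand 13 mm farther back than shut.
Start: joints at [1.179, 0.628, 0.038, 1.517, -0.027, 0.996, -0.02], TCP at [208.07, -615.812, 256.313] pointing down, gripper open.
Joint ranges: [-3.06, 3.06], [-0.37, 2.12], [-1.25, 1.32], [0.18, 2.47], [-1.1, 4.24], [0.23, 1.98], [-2.94, 2.94]. Speed limits (rad/s): [2.57, 2.57, 3.14, 3.14, 3.14, 3.14, 3.14].

INTERFACE

Orientations are given as [roll, pitch, yaw] about the fixed x, y, z axes, in that order (R = Rz(yaw) Ry(pitch) Rx(roll)).
In Python, from cell import * gives the robot as it stands. The module is installed in compiled form; this text tells all that it offers.
- The arm moves only by the tool jog_arm, never from a script. Its argument "series" is a list of rows, each a list of 3 entries, a list of its own where there are three numbers: the turn, a rotation vector about the tool's x, y, z in degrees, then the shift along the tool's x, y, z in mm, then the gripper's target within -1 to 1 (shut at 1, half-way at 0, fully open at -1). In form: [[[rx, ry, rz], [dx, dy, dz], hand], ...]. A call has 1 to 8 rows; each row shifts and turns the commanded pose from where the row before left it, along the tool's axes as they then stand; what a row does not reach is not made up. A row lasts 1/8 s, in which the tool goes at most 62.5 mm and 10.7 degrees, less where a joint would pass 70% of its speed; a pose out of reach is approached as far as the arm can. A call is refused whole if a number of a shift passes 62.5 or a number of a turn 10.7, either way. A call with a gripper value outside its range is refused whole. The fingers move at their own pace and stop on an object; the grip force is fixed at half the most. Time passes only in rows, so rows that do not move let the fingers close. It gives the time, the measured TCP pose, the force and the opening at its end, in the units of the state.
- read_state(): the state, without advancing time (a new reading comes with each control period).
- get_image(name): name is "scene" or "top" or "wrist"; returns a dict with "img" (384x512x3 uint8, red, green, blue), "range_z" (384x512 float32, mm along the optical axis (not along the pixel's ray), 0 where there is no reading), "fovy" (degrees; the focal length in pixels is half the picture's height over the tangent of half this angle, whatever the lens; pixels are square), "cx", "cy" (the principal point, pixels), "cam_to_world" (4x4, takes a point from camera to world coordinates). Camera axes: x right, y up, looking along -z (the intrinsics and any distortion apply to the point x, -y, -z); pixel columns grow to the right and rows downward; lengths in mm; the calibration is good to about 2 mm. A picture is of the moment at which its call begins.
- finish_job(): hands the job in, once; it reports no verdict.
The state is a dict: "clock": time; "qpos": joint angles; "qd": joint speeds; "tau": joint torques, N m; "eef_pos": TCP position; "tool_rot": TCP orientation; "force": force on the tool from outside, world axes, zero at the start; "torque": the same for the moment, N m; "width": finger opening in mm.
Only numpy, scipy, OpenCV 4.12 (cv2) and the standard library are available. Lean on these libraries where they do the work, as an engineer would, in place of code of your own. Each camera call takes 0.05 s, during which the arm holds its last target. There are 200 camera calls.

## Working session

There is one attempt and no reset: what is moved stays moved. The work goes in short steps, Python scripts to look and compute and a tool call to move; the robot and the scene stay as the last step left them, time stands still between calls to the robot, and variables do not carry over. Pictures are saved under pics/ and viewed, about 8 in all and at most 12, crops included, and the job is handed in when it is done.

Besides the shell and the picture viewer there is one more tool, called after "Emit:" as name(argument=value, ...) on one line, values as JSON. jog_arm: Moves the arm, as the interface text tells. Its arguments: {"type":"object","properties":{"series":{"type":"array"}},"required":["series"]}

```bash
mkdir -p pics; cat > h.py <<'E'
from cell import *
import numpy as np, cv2
def cam(n):
    d=get_image(n); return d
def world(d):
    "per-pixel world points from depth"
    z=d["range_z"]; H,W=z.shape; f=H/2/np.tan(np.radians(d["fovy"])/2)
    v,u=np.mgrid[:H,:W]
    P=np.stack([(u-d["cx"])/f*z,-(v-d["cy"])/f*z,-z,np.ones_like(z)],-1)
    return (P@np.array(d["cam_to_world"]).T)[...,:3]
def save(d,n,crop=None,s=1):
    im=d["img"][...,::-1]
    if crop: im=im[crop[1]:crop[3],crop[0]:crop[2]]
    cv2.imwrite("pics/"+n,cv2.resize(im,None,fx=s,fy=s,interpolation=cv2.INTER_CUBIC))
E
python3 - <<'E'
from h import *
print({k:np.round(v,3) for k,v in read_state().items()})
for n in("top","scene"):
    d=cam(n); 
    print(n,{k:v for k,v in d.items() if k not in("img","range_z")})
    save(d,n+"0.png",None,1.5); np.savez(n+"0.npz",**d)
E
```

```text
{'clock': np.float64(0.0), 'qpos': array([ 1.179,  0.629,  0.038,  1.518, -0.027,  0.996, -0.02 ]), 'qd': array([ 0.   ,  0.002, -0.001,  0.002, -0.001, -0.   ,  0.002]), 'tau': array([ 0.0000e+00, -5.6341e+01,  1.2260e+00, -1.9345e+01,  1.1000e-02,
        1.0000e-02, -0.0000e+00]), 'eef_pos': array([ 207.898, -615.225,  255.373]), 'tool_rot': array([-1.549,  1.569,  1.918]), 'force': array([-0.735, -0.666, -0.751]), 'torque': array([ 0.002, -0.056,  0.011]), 'width': np.float64(84.99)}
top {'fovy': 51.27409041231256, 'cx': 258.23568180910695, 'cy': 191.39810371916056, 'cam_to_world': array([[ 7.74297652e-03,  9.83270171e-01, -1.81988510e-01,
         3.27232374e+02],
       [-9.99955034e-01,  6.61708039e-03, -6.79301451e-03,
        -6.13416794e+01],
       [-5.47513593e-03,  1.82032925e-01,  9.83277192e-01,
         1.27084578e+03],
       [ 0.00000000e+00,  0.00000000e+00,  0.00000000e+00,
         1.00000000e+00]])}
scene {'fovy': 55.72543492906023, 'cx': 257.4403230446817, 'cy': 192.1291988953289, 'cam_to_world': array([[-3.71812892e-01, -5.48759531e-01,  7.48744383e-01,
         1.22366013e+03],
       [ 9.28286908e-01, -2.14390950e-01,  3.03841962e-01,
         2.14829027e+02],
       [-6.21215320e-03,  8.08021967e-01,  5.89119606e-01,
         6.04227377e+02],
       [ 0.00000000e+00,  0.00000000e+00,  0.00000000e+00,
         1.00000000e+00]])}
```

View pics/top0.png

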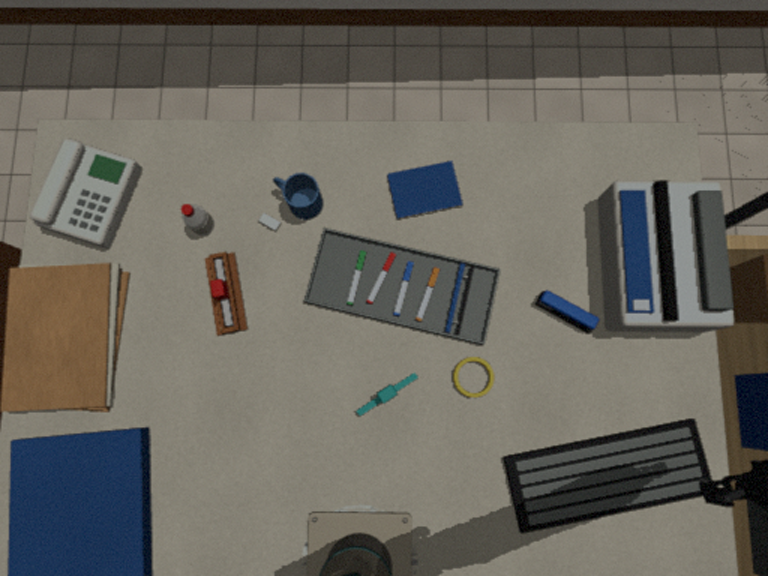

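View pics/scene0.png

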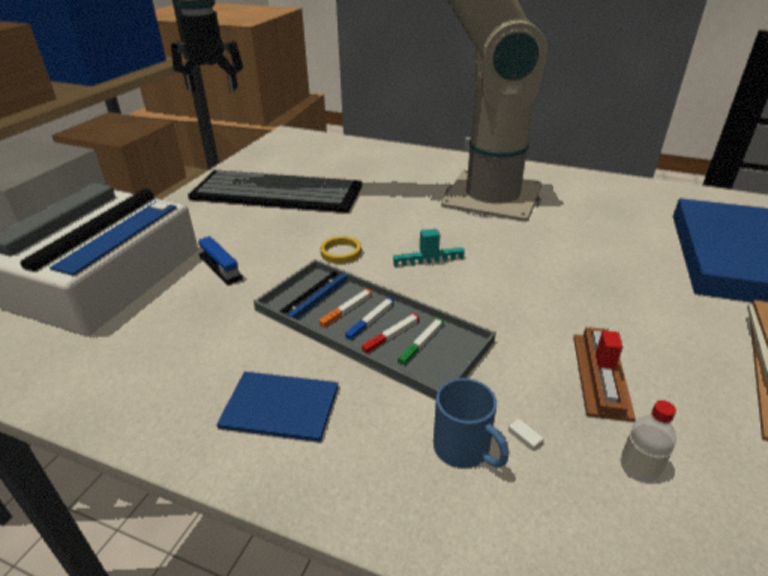

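The top view shows the tray at about (400,285), the stop on its right, and four markers. Candidates for the rake, in top0 pixels:
- red handle in the wooden cradle (218,289)
- turquoise rake (386,394)
- red bottle cap (188,210)
- red marker cap (387,262)

I choose the red handle in the cradle and will check it in a close crop.

```bash
cat >> h.py <<'E'
def ray(d,uv,z):
    "pixels (N,2) -> world points on plane z"
    uv=np.atleast_2d(uv).astype(float); f=384/2/np.tan(np.radians(d["fovy"])/2); T=np.array(d["cam_to_world"])
    r=np.c_[(uv[:,0]-d["cx"])/f,-(uv[:,1]-d["cy"])/f,-np.ones(len(uv))]@T[:3,:3].T
    return T[:3,3]+r*((z-T[2,3])/r[:,2])[:,None]
def rect(P):
    "min area rect of xy points: centre, long, short, angle of long axis (deg, world)"
    (c,(w,h),a)=cv2.minAreaRect(np.asarray(P[:,:2],np.float32))
    if w<h: w,h,a=h,w,a+90
    return np.round([*c,w,h,(a+90)%180-90],1)
def big(m):
    n,l,s,c=cv2.connectedComponentsWithStats(m.astype(np.uint8)); i=1+np.argmax(s[1:,4]); return l==i
E
python3 - <<'E'
from h import *
d=dict(np.load("top0.npz")); im=d["img"]; P=world(d)
hsv=cv2.cvtColor(im,cv2.COLOR_RGB2HSV); H,S,V=[hsv[...,i].astype(int) for i in range(3)]
v,u=np.mgrid[:384,:512]
box=lambda a,b,c,e:(u>a)&(u<c)&(v>b)&(v<e)
def uv(m): return np.argwhere(m)[:,::-1]
red=((H<6)|(H>174))&(S>150)
hm=big(red&box(135,165,170,225)); print("handle depth z",np.percentile(P[hm][:,2],[10,50,90]), "top",rect(P[hm&(P[...,2]>60)]), 'ray',rect(ray(d,uv(hm),78)))
c=big((H<20)&(S>70)&(P[...,2]>-5)&box(130,160,170,230)|hm); 
print("cradle",rect(ray(d,uv(c),26)), 'depth',rect(P[c&(P[...,2]>18)&(P[...,2]<35)]))
# comb: bright
w=(S<60)&(V>120)&box(138,165,165,222)
w&=cv2.morphologyEx(c.astype(np.uint8),cv2.MORPH_CLOSE,np.ones((15,15)))>0
print("comb z",np.percentile(P[w][:,2],[10,50,90]),rect(ray(d,uv(w),30)))
# tray: dark grey
t=big((V<115)&box(195,145,340,235)&~box(350,150,400,230)); q=cv2.convexHull(np.float32(uv(t)))[:,0]
print("tray ray22",rect(ray(d,q,22)),'z',np.percentile(P[t][:,2],[1,10,50,90,99]))
zt=P[...,2]; r=(zt>17)&(zt<30)&box(195,145,340,235); print("rim depth",rect(P[r]))
save(d,"crop.png",(120,140,345,240),3.5)
E
```

```text
handle depth z [55.2070279  76.16749205 79.95816994] top [432.9 128.8 433.4  36.9  56.1] ray [542.5 288.2  41.5  32.4  11.4]
cradle [545.6 289.7 175.4  64.6  12.3] depth [546.5 293.5 173.2  38.2  12.3]
comb z [26.80710493 30.12546781 32.68221476] [552.6 292.8 154.2  26.6   5.6]
tray ray22 [561.8 -83.3 391.  174.2  76.9] z [-2.28045013  1.6115837   5.67355577 20.30742317 26.31726332]
rim depth [564.5 -84.4 390.1 166.9  76.8]
```

View pics/crop.png

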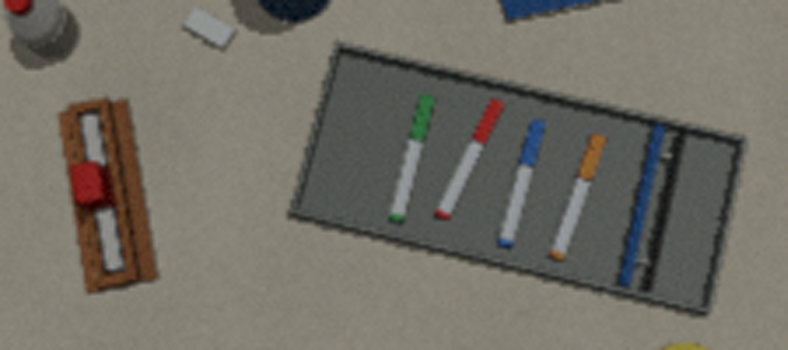

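The crop confirms it: the red-handled aluminium rake stands in the wooden cradle at crop (90,185), and the turquoise one is outside the crop. I'll refine the handle, markers and stop, and plan the move above the rake.

```bash
cat >> h.py <<'E'
from scipy.spatial.transform import Rotation as Ro
def tool(s=None):
    s=s or read_state(); return np.array(s["eef_pos"]),Ro.from_euler("xyz",s["tool_rot"])
def plan(p,jaw,s=None):
    "turn (rotvec deg in tool axes) to point down with jaw axis at jaw deg (mod 180), then shift in tool axes after turn"
    p0,R=tool(s); best=None
    for j in (jaw,jaw+180):
        a=np.radians(j); y=np.array([np.cos(a),np.sin(a),0]); x=np.array([0,0,-1.])
        G=Ro.from_matrix(np.c_[x,y,np.cross(x,y)]); t=(R.inv()*G).as_rotvec(degrees=True)
        if best is None or np.linalg.norm(t)<np.linalg.norm(best[0]): best=(t,G)
    t,G=best; dp=np.asarray(p)-p0
    print("turn",t.round(1),"shift after",G.inv().apply(dp).round(1),"shift before",R.inv().apply(dp).round(1))
    return G
E
python3 - <<'E'
from h import *
d=dict(np.load("top0.npz")); im=d["img"]; P=world(d); ok=d["range_z"]>0; Z=P[...,2]
hsv=cv2.cvtColor(im,cv2.COLOR_RGB2HSV); H,S,V=[hsv[...,i].astype(int) for i in range(3)]
v,u=np.mgrid[:384,:512]
box=lambda a,b,c,e:(u>a)&(u<c)&(v>b)&(v<e)&ok
uv=lambda m:np.argwhere(m)[:,::-1]
red=((H<6)|(H>174))&(S>150)
hm=big(red&box(135,165,170,225)); print("handle top",rect(P[hm&(Z>70)]),rect(ray(d,uv(hm&(Z>70)),78)))
c=np.array([564.5,-84.4]); a=np.radians(-103.1); ex=np.array([np.cos(a),np.sin(a)]); ey=np.array([-ex[1],ex[0]])
tb=box(195,145,340,235)
# markers: bright white or saturated colours inside tray
m=tb&((V>125)|(S>120))&(abs((P[...,:2]-c)@ey)<76)&(abs((P[...,:2]-c)@ex)<188)
n,l,st,ce=cv2.connectedComponentsWithStats(m.astype(np.uint8))
for i in range(1,n):
    if st[i,4]<60: continue
    q=ray(d,uv(l==i),18); r=rect(q); rel=r[:2]-c
    print(st[i,4],"rgb",im[l==i].mean(0).round(),r,"tray",(rel@ex).round(1),(rel@ey).round(1),"y-angle vs tray y",round((r[4]+13.1+90)%180-90,1),'xmin/max',((q[:,:2]-c)@ex).min().round(),((q[:,:2]-c)@ex).max().round())
p,R=tool(); print(R.as_matrix().round(2))
plan([545,290,230],12.3+90)
E
```

```text
handle top [545.1 292.4  35.6  26.5  16.3] [544.2 291.9  36.5  26.9  16.9]
136 rgb [133.  98.  98.] [580.2 -37.6 120.4  11.6 -25.5] tray -49.1 4.7 y-angle vs tray y -12.4 xmin/max -64.0 -31.0
135 rgb [32. 55. 89.] [ 540.5 -194.4  148.9   10.   -13.1] tray 112.6 1.6 y-angle vs tray y 0.0 xmin/max 108.0 118.0
136 rgb [135. 119. 102.] [ 546.2 -136.7  119.6   13.1  -18.4] tray 55.1 -6.0 y-angle vs tray y -5.3 xmin/max 43.0 67.0
71 rgb [140. 144. 145.] [562.7  18.7  67.4  10.1 -12.8] tray -100.0 -25.1 y-angle vs tray y 0.3 xmin/max -105.0 -95.0
79 rgb [132. 137. 143.] [536.1 -79.9  73.3  10.9 -15.5] tray 2.1 -28.7 y-angle vs tray y -2.4 xmin/max -5.0 8.0
[[-0.    0.32 -0.95]
 [ 0.   -0.95 -0.32]
 [-1.   -0.    0.  ]]
turn [6.4 0.  0.1] shift after [  25.5 -812.7 -522.2] shift before [  26.7 -749.7 -609.2]
```

Emit:
jog_arm(series=[[[0, 0, 0], [0, -27, -50.5], -1], [[0, 0, 0], [0, -27, -50.5], -1], [[0, 0, 0], [0, -27, -50.5], -1], [[0, 0, 0], [0, -27, -50.5], -1], [[0, 0, 0], [0, -27, -50.5], -1], [[0, 0, 0], [0, -27, -50.5], -1], [[0, 0, 0], [0, -27, -50.5], -1], [[0, 0, 0], [0, -27, -50.5], -1]])

```text
clock: 1.1
eef_pos: [522.6, -280.4, 256.0]
tool_rot: [-0.45, 1.57, 3.017]
force: [0.3, -0.6, -0.2]
width: 85.4
```

Emit:
jog_arm(series=[[[0, 0, 0], [0, -27, -50.5], -1], [[0, 0, 0], [0, -27, -50.5], -1], [[0, 0, 0], [0, -48, -10.4], -1], [[0, 0, 0], [0, -48, -10.4], -1], [[0, 0, 0], [0, -48, -10.4], -1], [[0, 0, 0], [0, -48, -10.4], -1], [[0, 0, 0], [0, -48, -10.4], -1], [[0, 0, 0], [0, -48, -10.4], -1]])

```text
clock: 2.1
eef_pos: [566.5, 95.9, 256.0]
tool_rot: [-0.016, 1.57, -2.832]
force: [0.5, 0.1, 0.4]
width: 85.1
```

Emit:
jog_arm(series=[[[0, 0, 0], [0, -48, -10.4], -1], [[0, 0, 0], [0, -48, -10.4], -1], [[0, 0, 0], [0, -48, -10.4], -1], [[0, 0, 0], [0, -48, -10.4], -1], [[6.4, 0, 0], [0, 0, 0], -1], [[0, 0, 0], [0, 0, 0], -1], [[0, 0, 0], [0, 0, 0], -1]])

```text
clock: 2.98
eef_pos: [545.2, 288.6, 256.1]
tool_rot: [1.148, 1.57, -1.78]
force: [0.3, -0.1, 0.6]
width: 84.8
```

```bash
python3 - <<'E'
from h import *
d=cam("wrist"); save(d,"w1.png",None,1.2); np.savez("w1.npz",**d); s=read_state()
P=world(d); ok=d["range_z"]>0; Z=P[...,2]
print(s["clock"],s["eef_pos"],s["tool_rot"],d["cam_to_world"].round(2),d["cx"],d["cy"],d["fovy"])
hsv=cv2.cvtColor(d["img"],cv2.COLOR_RGB2HSV); H,S,V=[hsv[...,i].astype(int) for i in range(3)]
red=((H<6)|(H>174))&(S>150)&ok&(Z>60)&(Z<90)
hm=big(red); print("handle",rect(P[hm]),np.percentile(Z[hm],[10,50,90]))
cr=ok&(Z>20)&(Z<34)&(np.hypot(P[...,0]-545,P[...,1]-290)<110)
print("rim+comb",rect(P[big(cr)]))
comb=ok&(S<50)&(V>110)&(Z>20)&(Z<38)&(np.hypot(P[...,0]-545,P[...,1]-292)<85)
print("comb",rect(P[comb]),np.median(Z[comb]))
plan([545,292,256],102.3)
E
```

```text
3.025 [545.29684685 288.53638569 256.24143   ] [ 1.20895969  1.57021391 -1.71878369] [[ 2.1000e-01  9.3000e-01  2.9000e-01  6.1964e+02]
 [-9.8000e-01  2.0000e-01  6.0000e-02  3.0560e+02]
 [ 0.0000e+00 -3.0000e-01  9.5000e-01  3.7522e+02]
 [ 0.0000e+00  0.0000e+00  0.0000e+00  1.0000e+00]] 256.88066900912816 197.0562793578438 64.62762617529908
handle [546.6 294.8  34.2  25.4  11.9] [76.54785157 79.31650276 80.32387857]
rim+comb [545.6 295.3 172.3  37.1  12.3]
comb [545.8 294.6 143.1  13.6  12.5] 31.571807726133898
turn [-0.  0. -0.] shift after [ 0.2 -3.4 -0.4] shift before [ 0.2 -3.4 -0.4]
```

View pics/w1.png

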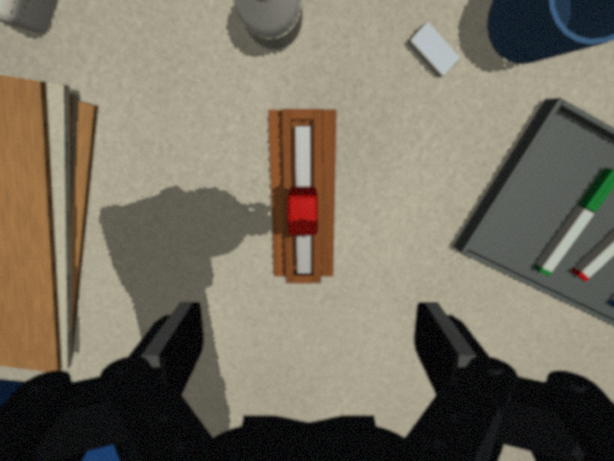

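The wrist view shows the rake's red handle at (302,211) between the jaws' sides, with the comb upright in its slot. Every size matches: handle 34x25, comb 143x14, cradle 172 long. I go down to grasp.

Emit:
jog_arm(series=[[[0, 0, 0], [40, -5.8, -2.2], -1], [[0, 0, 0], [50, 0, 0], -1], [[0, 0, 0], [45, 0, 0], -1], [[0, 0, 0], [34, 0, 0], -1], [[0, 0, 0], [17, 0, 0], -1], [[0, 0, 0], [7.5, 0, 0], -1], [[0, 0, 0], [0, 0, 0], -1]])

```text
clock: 3.9
eef_pos: [546.5, 295.8, 63.4]
tool_rot: [-2.847, 1.57, 0.508]
force: [-0.6, 0.3, 0.3]
width: 85.5
```

Emit:
jog_arm(series=[[[0, 0, 0], [0, 0, 0], 1], [[0, 0, 0], [0, 0, 0], 1], [[0, 0, 0], [0, 0, 0], 1], [[0, 0, 0], [0, 0, 0], 1], [[0, 0, 0], [0, 0, 0], 1], [[0, 0, 0], [0, 0, 0], 1]])

```text
clock: 4.65
eef_pos: [546.1, 295.8, 63.2]
tool_rot: [-2.964, 1.57, 0.392]
force: [-1.2, 0.1, 4.7]
width: 25.3
```

Emit:
jog_arm(series=[[[0, 0, 0], [-8, 0, 0], 1], [[0, 0, 0], [-15, 0, 0], 1], [[0, 0, 0], [-30, 0, 0], 1], [[0, 0, 0], [-47, 0, 0], 1], [[0, 0, 0], [0, 0, 0], 1], [[0, 0, 0], [0, 0, 0], 1]])

```text
clock: 5.4
eef_pos: [545.6, 295.6, 163.1]
tool_rot: [-0.208, 1.571, -3.136]
force: [-0.7, 1.1, -1.6]
width: 25.2
```

```bash
python3 - <<'E'
from h import *
s=read_state(); print(s["clock"],s["eef_pos"],s["width"],s["force"])
d=cam("wrist"); save(d,"w2.png",None,1.2)
P=world(d); ok=d["range_z"]>0; Z=P[...,2]
hsv=cv2.cvtColor(d["img"],cv2.COLOR_RGB2HSV); H,S,V=[hsv[...,i].astype(int) for i in range(3)]
red=((H<6)|(H>174))&(S>150)&ok&(Z>120)
hm=big(red); print("handle",rect(P[hm]),np.percentile(Z[hm],[10,50,90]))
comb=ok&(S<50)&(V>90)&(Z>110)&(Z<150)&(np.hypot(P[...,0]-545,P[...,1]-292)<85)
print("comb",rect(P[comb]),np.percentile(Z[comb],[5,50,95]))
# tray again: rim and markers from here
tr=ok&(Z>16)&(Z<30)&(P[...,1]<140); print("rim pts",tr.sum())
ex=np.array([np.cos(np.radians(-103.1)),np.sin(np.radians(-103.1))])
c=np.array([564.5,-84.4])
print(plan([*(c-140*ex),163],-13.1+90))
E
```

```text
5.4 [545.56307228 295.63136082 163.08495958] 25.234857560897872 [-0.72999643  1.10026432 -1.56433645]
handle [546.2 296.8  34.9  27.6   9.7] [153.64478041 178.59169221 179.80303019]
comb [546.  297.9 139.3  49.9  -2.3] [130.33554662 131.39645913 132.40483357]
rim pts 2095
turn [25.4  0.1 -0. ] shift after [  -0.8  225.6 -104.9] shift before [ -0.6 248.8   1.8]
Rotation.from_matrix(array([[-2.60208521e-18, -2.26651307e-01, -9.73975967e-01],
                            [ 0.00000000e+00, -9.73975967e-01,  2.26651307e-01],
                            [-1.00000000e+00,  0.00000000e+00, -2.60208521e-18]]))
```

View pics/w2.png

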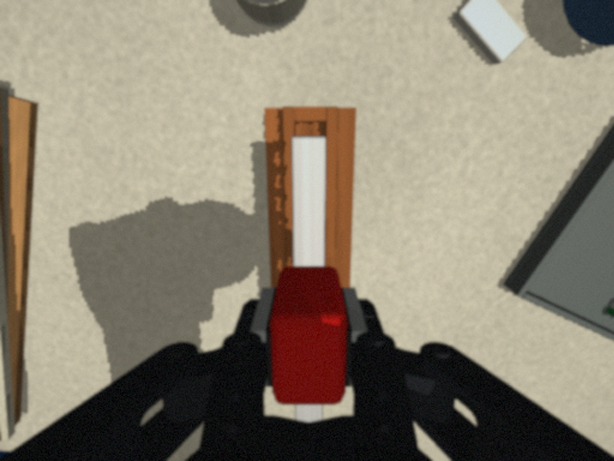

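The rake is held upright at (308,335), comb aligned with the slot. Next I turn to the tray's axis and go above the free end of the tray.

Emit:
jog_arm(series=[[[8.5, 0, 0], [0, 0, 0], 1], [[8.5, 0, 0], [0, 0, 0], 1], [[8.4, 0, 0], [0, 0, 0], 1], [[0, 0, 0], [0, 45, -21], 1], [[0, 0, 0], [0, 45, -21], 1], [[0, 0, 0], [0, 45, -21], 1], [[0, 0, 0], [0, 45, -21], 1], [[0, 0, 0], [0, 45.6, -20.9], 1]])

```text
clock: 6.45
eef_pos: [596.1, 50.7, 161.4]
tool_rot: [0.338, 1.568, -3.033]
force: [1.0, -0.1, -1.1]
width: 25.2
```

Emit:
jog_arm(series=[[[0, 0, 0], [0, 0, 0], 1], [[0, 0, 0], [0, 0, 0], 1]])

```text
clock: 6.7
eef_pos: [595.9, 52.5, 161.6]
tool_rot: [0.053, 1.568, 2.965]
force: [1.4, 0.6, -1.5]
width: 25.4
```

```bash
cat > m.py <<'E'
from h import *
import sys
s=read_state(); print(s["clock"],s["eef_pos"],s["tool_rot"],s["width"],s["force"])
c=np.array([564.5,-84.4]); a=np.radians(-103.1); ex=np.array([np.cos(a),np.sin(a)]); ey=np.array([-ex[1],ex[0]])
rel=s["eef_pos"][:2]-c; print("TCP in tray",rel@ex,rel@ey)
for n in ("top","wrist"):
    d=cam(n); save(d,sys.argv[1]+n+".png",None,1.3); P=world(d); ok=d["range_z"]>0; Z=P[...,2]
    X=(P[...,:2]-c)@ex; Y=(P[...,:2]-c)@ey
    # rim by depth, far wall (+y/-y): medians of wall-top points
    rim=ok&(Z>17)&(Z<27)
    for nm,m,Q in (("y+",rim&(abs(Y-80)<9)&(abs(X)<180),Y),("y-",rim&(abs(Y+80)<9)&(abs(X)<180),Y),("x-",rim&(abs(X+192)<9)&(abs(Y)<70),X)):
        if m.sum()>30:
            U=X if nm[0]=="y" else Y; k=np.polyfit(U[m],Q[m],1); print(n,nm,m.sum(),np.median(Q[m]).round(1),"slope deg",np.degrees(k[0]).round(2))
    f=ok&(abs(X)<180)&(abs(Y)<65)&(Z<12); print(n,"floor z",np.median(Z[f]) if f.any() else None)
    f=ok&(abs(X+30)<250)&(abs(Y)>95)&(abs(Y)<130)&(Z<12); print(n,"desk z",np.median(Z[f]) if f.any() else None)
E
python3 m.py a
```

```text
6.7 [595.93844037  52.52798921 161.63681189] [0.05310507 1.56819691 2.9650525 ] 25.382300638246036 [ 1.40674941  0.63216665 -1.51197779]
TCP in tray -140.4901343503515 -0.41462241190186944
top y+ 182 79.8 slope deg -0.22
top y- 182 -80.6 slope deg 0.23
top floor z 4.977351724821574
top desk z -0.021150126405359515
wrist y+ 1821 80.1 slope deg -0.01
wrist y- 1427 -78.7 slope deg -0.01
wrist x- 995 -193.4 slope deg 0.09
wrist floor z 6.673238619929521
wrist desk z 1.690849372801722
```

View pics/awrist.png

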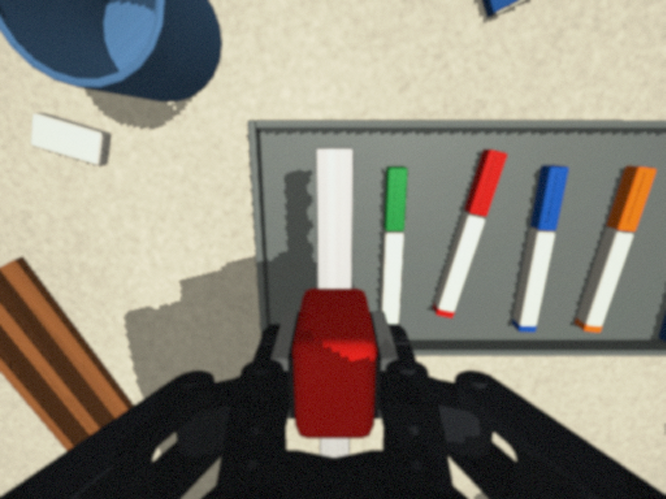

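Rake comb is centred in the tray at (335,300) behind the green marker (395,240). I lower it to about 3 mm over the floor.

Emit:
jog_arm(series=[[[0, 0, 0], [30, 0, 0], 1], [[0, 0, 0], [30, 0, 0], 1], [[0, 0, 0], [20, 0, 0], 1], [[0, 0, 0], [10, 0, 0], 1], [[0, 0, 0], [5, 0, 0], 1], [[0, 0, 0], [3, 0, 0], 1], [[0, 0, 0], [0, 0, 0], 1], [[0, 0, 0], [0, 0, 0], 1]])

```text
clock: 7.8
eef_pos: [597.2, 52.2, 65.4]
tool_rot: [-2.816, 1.57, 0.096]
force: [0.2, -0.1, -2.2]
width: 25.5
```

Emit:
jog_arm(series=[[[0, 0, 0], [0, 5, 0], 1], [[0, 0, 0], [0, 8, 0], 1], [[0, 0, 0], [0, 8, 0], 1], [[0, 0, 0], [0, 8, 0], 1], [[0, 0, 0], [0, 8, 0], 1], [[0, 0, 0], [0, 8, 0], 1], [[0, 0, 0], [0, 8, 0], 1], [[0, 0, 0], [0, 8, 0], 1]])

```text
clock: 8.8
eef_pos: [582.8, -7.6, 64.8]
tool_rot: [-1.902, 1.571, 1.01]
force: [0.6, 0.5, -0.7]
width: 25.3
```

Emit:
jog_arm(series=[[[0, 0, 0], [1, 5, 0], 1], [[0, 0, 0], [0.5, 8, 0], 1], [[0, 0, 0], [0, 8, 0], 1], [[0, 0, 0], [0, 8, 0], 1], [[0, 0, 0], [0, 8, 0], 1], [[0, 0, 0], [0, 8, 0], 1], [[0, 0, 0], [0, 8, 0], 1], [[0, 0, 0], [0, 0, 0], 1]])

```text
clock: 9.8
eef_pos: [570.7, -59.9, 63.4]
tool_rot: [1.605, 1.57, -1.768]
force: [-0.2, -0.0, -1.2]
width: 25.1
```

```bash
python3 m.py b
```

```text
9.8 [570.67925619 -59.91651298  63.37790249] [ 1.6046748   1.57024992 -1.76762654] 25.056710306517385 [-2.34604491e-01 -9.86160087e-04 -1.18377348e+00]
TCP in tray -25.2468644502319 0.46923267578769096
top y+ 132 79.6 slope deg -0.16
top y- 89 -80.4 slope deg 0.2
top x- 34 -192.1 slope deg 0.76
top floor z 4.928204752692295
top desk z -0.028040842054451787
wrist y+ 5501 80.4 slope deg -0.04
wrist y- 1339 -78.2 slope deg 0.24
wrist x- 174 -191.5 slope deg 0.24
wrist floor z 6.5648506350827915
wrist desk z 1.6275367004862176
```

View pics/bwrist.png

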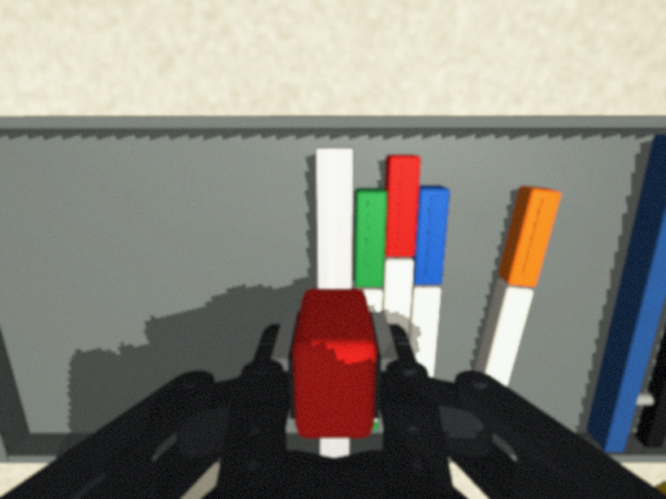

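The markers green/red/blue gather in line on the rake at (335..440,240), and orange at (520,270) is still ahead. I continue.

Emit:
jog_arm(series=[[[0, 0, 0], [0, 5, 0], 1], [[0, 0, 0], [0, 8, 0], 1], [[0, 0, 0], [0, 8, 0], 1], [[0, 0, 0], [0, 8, 0], 1], [[0, 0, 0], [0, 8, 0], 1], [[0, 0, 0], [0, 8, 0], 1], [[0, 0, 0], [0, 8, 0], 1], [[0, 0, 0], [0, 8, 0], 1]])

```text
clock: 10.9
eef_pos: [556.9, -118.7, 63.3]
tool_rot: [3.127, 1.571, -0.244]
force: [1.1, 0.9, -1.5]
width: 25.4
```

Emit:
jog_arm(series=[[[0, 0, 0], [0, 2, 0], 1], [[0, 0, 0], [0, 1, 0], 1], [[0, 0, 0], [0, 1, 0], 1], [[0, 0, 0], [0, 0, 0], 1]])

```text
clock: 11.4
eef_pos: [556.2, -121.8, 63.3]
tool_rot: [-2.038, 1.571, 0.875]
force: [0.2, -0.0, -2.5]
width: 25.4
```

```bash
python3 - <<'E'
from h import *
s=read_state(); c=np.array([564.5,-84.4]); a=np.radians(-103.1); ex=np.array([np.cos(a),np.sin(a)]); ey=np.array([-ex[1],ex[0]])
r=s["eef_pos"][:2]-c; print(s["clock"],s["eef_pos"],"tray",r@ex,r@ey,"F along",s["force"][:2]@ex,s["force"])
d=cam("wrist"); save(d,"c.png",None,1.2)
P=world(d); Z=P[...,2]; X=(P[...,:2]-c)@ex; Y=(P[...,:2]-c)@ey; ok=d["range_z"]>0
h=cv2.cvtColor(d["img"],cv2.COLOR_RGB2HSV)
b=ok&(h[...,0]>100)&(h[...,0]<125)&(h[...,1]>100)&(Z>19)&(Z<30)&(abs(Y)<72)&(X>80)&(X<150)
print("bar X",np.percentile(X[b],[1,5,50,95,99]))
E
```

```text
11.4 [ 556.22433454 -121.83548179   63.33173836] tray 38.336949983381054 0.4245016203104734 F along -0.026295986550121556 [ 0.18173569 -0.01529262 -2.50825666]
bar X [ 80.4346701   81.92291013 111.47107113 117.02096713 117.84806526]
```

View pics/c.png

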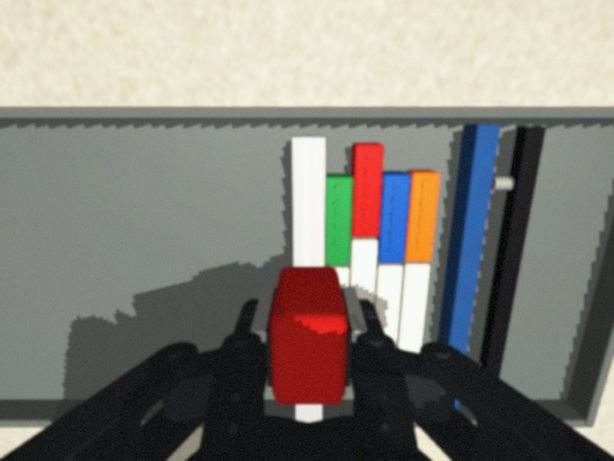

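All four markers are parallel in a row at (325–440,230), with the bar at (475,200) and a gap of about 8–10 mm. I creep on.

Emit:
jog_arm(series=[[[0, 0, 0], [0, 2, 0], 1], [[0, 0, 0], [0, 2, 0], 1], [[0, 0, 0], [0, 1, 0], 1], [[0, 0, 0], [0, 1, 0], 1], [[0, 0, 0], [0, 0, 0], 1]])

```text
clock: 12.08
eef_pos: [554.7, -128.2, 63.3]
tool_rot: [1.594, 1.571, -1.777]
force: [-0.3, 0.2, -1.3]
width: 25.3
```

Emit:
jog_arm(series=[[[0, 0, 0], [0, 1, 0], 1], [[0, 0, 0], [0, 0, 0], 1]])

```text
clock: 12.32
eef_pos: [554.5, -129.0, 63.3]
tool_rot: [2.283, 1.571, -1.088]
force: [0.6, 0.7, -1.3]
width: 25.2
```

Emit:
jog_arm(series=[[[0, 0, 0], [0, 1, 0], 1], [[0, 0, 0], [0, 0, 0], 1]])

```text
clock: 12.58
eef_pos: [554.3, -130.1, 63.3]
tool_rot: [1.62, 1.571, -1.751]
force: [-0.9, 0.8, -1.7]
width: 25.3
```

Emit:
jog_arm(series=[[[0, 0, 0], [0, 1, 0], 1], [[0, 0, 0], [0, 0, 0], 1]])

```text
clock: 12.82
eef_pos: [554.0, -131.0, 63.3]
tool_rot: [1.741, 1.571, -1.63]
force: [0.0, 0.3, -1.1]
width: 25.0
```

Emit:
jog_arm(series=[[[0, 0, 0], [0, 1, 0], 1], [[0, 0, 0], [0, 0, 0], 1]])

```text
clock: 13.08
eef_pos: [553.8, -132.0, 63.3]
tool_rot: [2.17, 1.571, -1.201]
force: [-0.7, 0.2, -1.9]
width: 25.2
```

Emit:
jog_arm(series=[[[0, 0, 0], [0, 1, 0], 1], [[0, 0, 0], [0, 0, 0], 1]])

```text
clock: 13.32
eef_pos: [553.6, -132.9, 63.3]
tool_rot: [2.337, 1.571, -1.034]
force: [0.5, -0.5, -1.4]
width: 25.3
```

Emit:
jog_arm(series=[[[0, 0, 0], [0, 1, 0], 1], [[0, 0, 0], [0, 0, 0], 1]])

```text
clock: 13.58
eef_pos: [553.5, -133.1, 63.3]
tool_rot: [-1.465, 1.57, 1.448]
force: [0.6, 2.2, -1.2]
width: 24.9
```

Contact at 2.2 N. From here, small steps.

Emit:
jog_arm(series=[[[0, 0, 0], [0, 1, 0], 1], [[0, 0, 0], [0, 0, 0], 1], [[0, 0, 0], [0, 0, 0], 1]])

```text
clock: 13.95
eef_pos: [553.4, -133.9, 63.3]
tool_rot: [-1.543, 1.57, 1.37]
force: [0.7, 4.6, -0.4]
width: 25.4
```

Emit:
jog_arm(series=[[[0, 0, 0], [0, 1, 0], 1], [[0, 0, 0], [0, 0, 0], 1], [[0, 0, 0], [0, 0, 0], 1]])

```text
clock: 14.32
eef_pos: [553.2, -134.6, 63.3]
tool_rot: [-1.516, 1.57, 1.397]
force: [1.9, 5.5, -1.1]
width: 25.3
```

Emit:
jog_arm(series=[[[0, 0, 0], [0, 0.7, 0], 1], [[0, 0, 0], [0, 0, 0], 1], [[0, 0, 0], [0, 0, 0], 1], [[0, 0, 0], [0, 0, 0], 1], [[0, 0, 0], [0, 0, 0], 1]])

```text
clock: 14.95
eef_pos: [553.1, -134.9, 63.4]
tool_rot: [-1.539, 1.569, 1.374]
force: [1.1, 6.3, -1.4]
width: 25.2
```

```bash
python3 - <<'E'
from h import *
c=np.array([564.5,-84.4]); a=np.radians(-103.1); ex=np.array([np.cos(a),np.sin(a)])
for i in range(4):
    d=cam("wrist"); s=read_state(); print(s["clock"],"F",-s["force"][:2]@ex,s["force"].round(1),((s["eef_pos"][:2]-c)@ex).round(1))
save(d,"d.png",None,1.2)
E
```

```text
15.0 F 6.906801949962831 [ 0.9  6.9 -1. ] 51.8
15.05 F 6.513697699469985 [ 1.4  6.4 -0.3] 51.8
15.1 F 6.345556934372071 [ 1.4  6.2 -0.8] 51.8
15.15 F 6.3715863815034215 [0.9 6.3 0. ] 51.7
```

View pics/d.png

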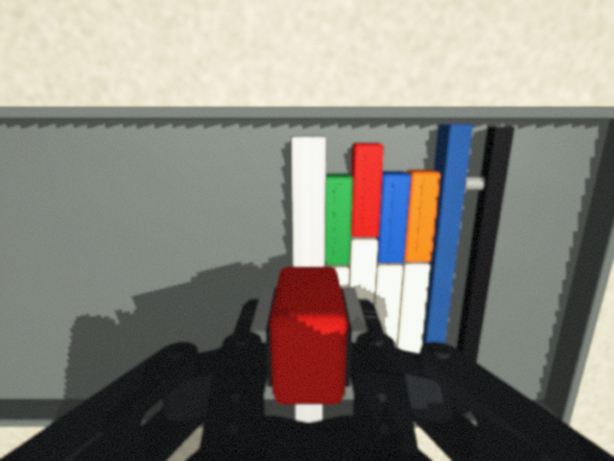

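The row is squeezed against the bar at about 6.5 N: markers at (325–440,230), bar at (455,200), no gaps. Now I release slowly, back off and lift.

Emit:
jog_arm(series=[[[0, 0, 0], [0, 0.3, 0], 1], [[0, 0, 0], [0, 0, 0], 1], [[0, 0, 0], [0, 0, 0], 1], [[0, 0, 0], [0, -0.8, 0], 1], [[0, 0, 0], [0, -0.8, 0], 1], [[0, 0, 0], [0, -0.8, 0], 1], [[0, 0, 0], [0, -0.8, 0], 1], [[0, 0, 0], [0, -0.8, 0], 1]])

```text
clock: 16.15
eef_pos: [553.5, -133.4, 63.3]
tool_rot: [1.643, 1.57, -1.728]
force: [1.0, 2.1, -1.4]
width: 25.2
```

Emit:
jog_arm(series=[[[0, 0, 0], [0, -1, 0], 1], [[0, 0, 0], [0, -2, 0], 1], [[0, 0, 0], [0, -6, 0], 1], [[0, 0, 0], [0, -10, 0], 1], [[0, 0, 0], [-15, -5, 0], 1], [[0, 0, 0], [-30, 0, 0], 1], [[0, 0, 0], [-40, 0, 0], 1], [[0, 0, 0], [-15, 0, 0], 1]])

```text
clock: 17.15
eef_pos: [560.6, -109.3, 166.4]
tool_rot: [-3.073, 1.566, -0.16]
force: [-0.0, -0.3, -2.8]
width: 25.1
```

```bash
python3 - <<'E'
from h import *
s=read_state(); print(s["clock"],s["eef_pos"],s["force"])
plan([546.1,295.8,163],102.3)
d=cam("wrist"); save(d,"e.png",None,1.2)
c=np.array([564.5,-84.4]); a=np.radians(-103.1); ex=np.array([np.cos(a),np.sin(a)]); ey=np.array([-ex[1],ex[0]])
P=world(d); Z=P[...,2]; X=(P[...,:2]-c)@ex; Y=(P[...,:2]-c)@ey; ok=d["range_z"]>0
h=cv2.cvtColor(d["img"],cv2.COLOR_RGB2HSV)
b=ok&(Z>14)&(Z<26)&(X>20)&(X<125)&(abs(Y)<74)
for n,lo,hi in(("red",174,186),("orange",8,20),("green",50,85),("blue",100,125)):
    H=h[...,0].astype(int); H=np.where(H<6,H+180,H); m=big(b&(H>=lo)&(H<hi)&(h[...,1]>120)&((n!="blue")|(X<103)))
    r=rect(P[m]); print(n,m.sum(),r,"X",np.median(X[m]).round(1),"angle",round((r[4]+13.1+90)%180-90,1),"z",np.median(Z[m]).round(1))
E
```

```text
17.15 [ 560.57888528 -109.34041106  166.38320723] [-0.04288787 -0.25868582 -2.75264466]
turn [-25.4  -0.3  -0. ] shift after [   3.4 -398.9  -72.2] shift before [   3.  -391.3  106. ]
red 677 [ 592.6 -168.5   42.6   12.8  -11.6] X 75.4 angle 1.5 z 19.7
orange 682 [ 574.8 -191.5   42.2   13.1  -12.5] X 101.7 angle 0.6 z 19.7
green 679 [ 582.5 -152.3   40.9   12.7  -13. ] X 61.9 angle 0.1 z 19.6
blue 604 [ 577.7 -178.3   41.3   11.5  -13.7] X 88.3 angle -0.6 z 19.8
```

View pics/e.png

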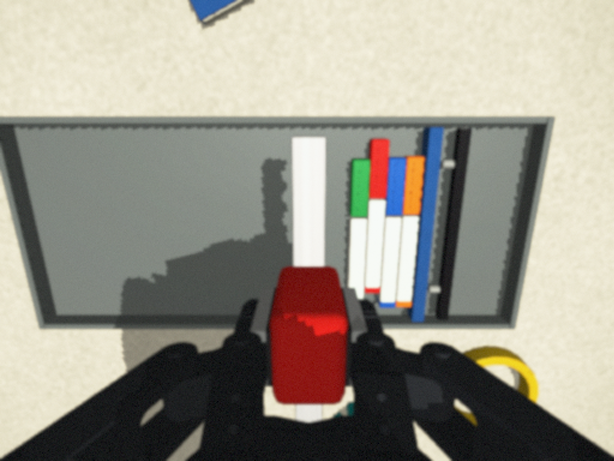

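The row stayed as combed: X 61.9 to 101.7 mm (span 40 mm), all angles within 1.5°, lying flat. I return the rake to the cradle.

Emit:
jog_arm(series=[[[0, 0, 0], [0, -48.9, 13.2], 1], [[0, 0, 0], [0, -48.9, 13.2], 1], [[0, 0, 0], [0, -48.9, 13.2], 1], [[0, 0, 0], [0, -48.9, 13.2], 1], [[0, 0, 0], [0, -48.9, 13.2], 1], [[0, 0, 0], [0, -48.9, 13.2], 1], [[0, 0, 0], [0, -48.9, 13.2], 1], [[0, 0, 0], [0, -48.9, 13.2], 1]])

```text
clock: 18.2
eef_pos: [544.2, 297.0, 162.2]
tool_rot: [0.868, 1.569, -2.502]
force: [0.2, -0.6, -1.7]
width: 25.5
```

Emit:
jog_arm(series=[[[-8.5, 0, 0], [0, 0, 0], 1], [[-8.5, 0, 0], [0, 0, 0], 1], [[-8.4, 0, 0], [0, 0, 0], 1], [[0, 0, 0], [0, 0, 0], 1], [[0, 0, 0], [0, 0, 0], 1]])

```text
clock: 18.82
eef_pos: [544.8, 295.3, 162.7]
tool_rot: [0.277, 1.57, -2.653]
force: [-0.4, -0.0, -2.3]
width: 25.1
```

```bash
python3 - <<'E'
from h import *
s=read_state(); print(s["clock"],s["eef_pos"],s["force"])
plan([546.1,295.8,63.2],102.3)
d=cam("wrist"); save(d,"f.png",None,1.2)
P=world(d); Z=P[...,2]; ok=d["range_z"]>0
h=cv2.cvtColor(d["img"],cv2.COLOR_RGB2HSV)
cb=ok&(h[...,1]<60)&(h[...,2]>110)&(Z>120)&(Z<145)
a=np.radians(12.3); e=np.array([np.cos(a),np.sin(a)]); n=np.array([-e[1],e[0]]); Q=P[...,:2]-[546.1,295.8]
L=Q@e; N=Q@n
m=cb&(L>20)&(L<80); k=np.polyfit(L[m],N[m],1); print("comb lateral",np.median(N[m]),"yaw err deg",np.degrees(k[0]),"L max",np.percentile(L[m],99))
w=ok&(Z>22)&(Z<31)&(L>20)&(L<95)&(abs(N)<50); print("walls N",np.percentile(N[w],[1,99]),"Lmax",np.percentile(L[w],99))
E
```

```text
18.825 [544.81911766 295.34616463 162.74324282] [-0.35952386 -0.03976025 -2.33174416]
turn [-0.2  0.1 -0. ] shift after [99.5 -0.2 -1.3] shift before [99.5 -0.2 -1.4]
comb lateral 0.2099423629831133 yaw err deg -0.2071285206903354 L max 69.30316394463644
walls N [-18.56887946  17.97934447] Lmax 85.62253578880683
```

View pics/f.png

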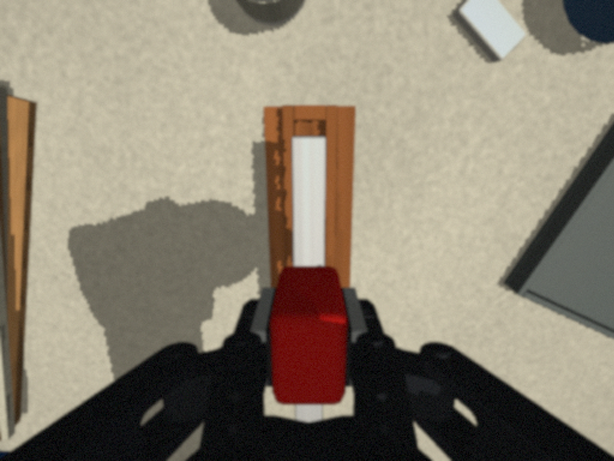

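The comb at (308,200) is above and aligned with the slot, in the same view as after lift-off. Lateral error is 0.2 mm and yaw error 0.2°. I insert it.

Emit:
jog_arm(series=[[[0, 0, 0], [30, -0.2, -1.3], 1], [[0, 0, 0], [30, 0, 0], 1], [[0, 0, 0], [15, 0, 0], 1], [[0, 0, 0], [8, 0, 0], 1], [[0, 0, 0], [6, 0, 0], 1], [[0, 0, 0], [5, 0, 0], 1], [[0, 0, 0], [0, 0, 0], 1]])

```text
clock: 19.75
eef_pos: [546.4, 296.0, 69.4]
tool_rot: [-2.772, 1.571, 0.583]
force: [0.2, -1.4, -1.2]
width: 25.2
```

Emit:
jog_arm(series=[[[0, 0, 0], [3, 0, 0], 1], [[0, 0, 0], [2, 0, 0], 1], [[0, 0, 0], [0, 0, 0], 1], [[0, 0, 0], [0, 0, 0], 1]])

```text
clock: 20.25
eef_pos: [546.4, 296.0, 64.4]
tool_rot: [-3.127, 1.571, 0.229]
force: [0.2, 0.9, -2.5]
width: 25.6
```

One more millimetre down, then open and retreat.

Emit:
jog_arm(series=[[[0, 0, 0], [1, 0, 0], 1], [[0, 0, 0], [0, 0, 0], 1], [[0, 0, 0], [0, 0, 0], 1]])

```text
clock: 20.62
eef_pos: [546.4, 296.0, 63.3]
tool_rot: [2.678, 1.571, -0.249]
force: [-0.5, 1.1, -1.3]
width: 25.4
```

Emit:
jog_arm(series=[[[0, 0, 0], [0, 0, 0], 0.2], [[0, 0, 0], [0, 0, 0], -0.4], [[0, 0, 0], [0, 0, 0], -1], [[0, 0, 0], [0, 0, 0], -1], [[0, 0, 0], [0, 0, 0], -1], [[0, 0, 0], [0, 0, 0], -1], [[0, 0, 0], [0, 0, 0], -1]])

```text
clock: 21.5
eef_pos: [546.4, 296.0, 63.3]
tool_rot: [1.071, 1.571, -1.856]
force: [-0.6, -0.6, 0.1]
width: 85.3
```

Emit:
jog_arm(series=[[[0, 0, 0], [-15, 0, 0], -1], [[0, 0, 0], [-30, 0, 0], -1], [[0, 0, 0], [-50, 0, 0], -1], [[0, 0, 0], [-50, 0, 0], -1], [[0, 0, 0], [-45, 0, 0], -1], [[0, 0, 0], [0, 0, 0], -1], [[0, 0, 0], [0, 0, 0], -1]])

```text
clock: 22.38
eef_pos: [545.9, 295.8, 253.6]
tool_rot: [0.218, 1.571, -2.71]
force: [0.5, -0.4, -0.6]
width: 85.7
```

```bash
python3 - <<'E'
from h import *
s=read_state(); print(s["clock"],s["eef_pos"],s["width"],abs(s["qd"]).max())
d=cam("wrist"); P=world(d); ok=d["range_z"]>0; Z=P[...,2]
hsv=cv2.cvtColor(d["img"],cv2.COLOR_RGB2HSV); H,S,V=[hsv[...,i].astype(int) for i in range(3)]
hm=big(((H<6)|(H>174))&(S>150)&ok&(Z>60)&(Z<95)); print("handle",rect(P[hm]),np.percentile(Z[hm],[10,50,90]))
comb=ok&(S<50)&(V>110)&(Z>20)&(Z<45)&(np.hypot(P[...,0]-545,P[...,1]-292)<85)
print("comb",rect(P[comb]),np.percentile(Z[comb],[5,50,95]))
t=cam("top"); a=dict(np.load("top0.npz"))["img"]
both=np.vstack([d["img"][:300],t["img"][60:280]]); cv2.imwrite("pics/g.png",both[...,::-1])
E
```

```text
22.375 [545.93825519 295.7904117  253.59361687] 85.68098956196226 0.029197279699155892
handle [546.2 296.7  34.3  25.3  12.4] [76.21618263 79.27812475 80.34490367]
comb [545.7 297.  142.9  13.3  12.5] [30.32512449 31.5758129  32.75524665]
```

View pics/g.png

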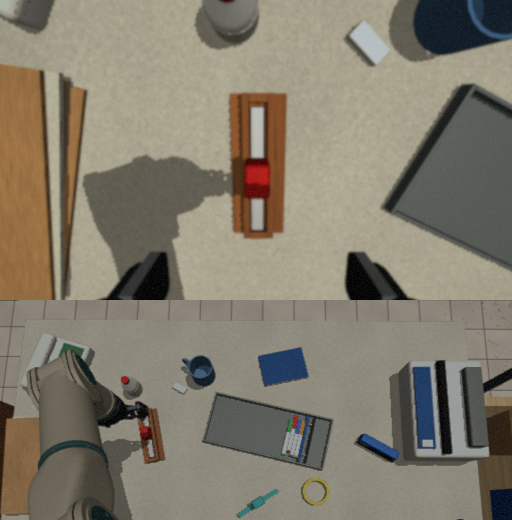

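The rake stands in its slot at (257,178), about 2 mm from where it started, at the same height and yaw. The marker row lies against the stop at (298,437), the bystanders are in place, and the gripper is open and clear.

```bash
python3 -c "
from cell import *
print(finish_job())"
```

```text
the job is handed in; nothing more can be done
None
```

I took the red-handled rake from its cradle and combed the four markers into a row against the blue stop bar. I squeezed the row there at a measured 6–7 N for about 1 s, then put the rake back in its slot and handed the job in at about 22 s on the clock.

**Last checks:**
- **Row:** the outermost markers are 40 mm apart centre to centre (limit 46). Each is within 1.5° of square across the tray, lying flat, and 62–102 mm past the tray's middle. I measured this after backing the rake off; the final top view, judged by eye, shows the row still there.
- **Rake:** it stands upright in its slot about 2 mm from where it started, at its starting height and angle. The gripper is open, about 190 mm above where it gripped the handle.
- **Bystanders:** they look undisturbed by eye in the final top view; I did not measure them.

**Disagreements:** the wrist camera's heights read about 1.7 mm higher than the top camera's, which is within the stated calibration. I never saw contact forces directly; the squeeze force comes from the wrist force reading, which has about 0.7 N of noise. None of my checks failed.

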